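# Rock a jammed locating block out of its jig

### The job

Fold the small front gate of the jig fully down towards you, then take the jammed dovetail block by the lug on its top and rock it from side to side, towards one jaw and then the other, until both stiff jaws have given way and the block comes free. Lift it straight up and finish still holding it in the gripper, upright and steady over its nest, just clear of the jaws (at most about 4 cm above them). Leave the other things on the bench alone.

Things in the scene. Friction and masses are not known exactly. Their poses are not given: they have to be found in the camera images.
- nest (a point): Centre of the nest floor of the jig, 14 mm above the bench; the block stands on it. The jig is fixed: plywood base 136 x 196 mm. x points to the jig's back (away from the gate), y to its left, z up; turned up to 0.4 rad. Behind the block a wooden stop (x = 27 to 42 mm, 40 mm high), in front a fence 8 mm high; at y = +-70 to +-82 mm wooden cheeks 44 mm high.
- block_grip (a point): Centre of the lug on top of the aluminium locating block (0.3 kg): a post 24 x 24 mm in plan, sides along the block's x and y. Its top is 22 mm above this point; the block's wider body begins 40 mm below it, the underside is 86 mm below it. Can be gripped across x or y.
- block_foot (a point): Centre of the block's underside, axes as the nest's. Body 50 mm along x, 46 mm high, dovetail: 40 mm wide (y) below, 34 mm above, 0.3 mm play a side under the overhanging jaws, so it cannot just be lifted. Tilted about its x axis by some 0.1 to 0.17 rad about this point (several swings), it pries back the jaw it leans to; free when the jaws are back about 6 mm in all.
- jaw_left (a joint): Outward slide of the left jaw (the block's +y side), m: 0 at the start, stop at 0.0045. It gives only at about 35 N (far less at the lug, by leverage) and stays where it is left. Jaws are 48 mm long (x), reach from y = 17 to 58 mm and 46 mm above the nest floor.
- jaw_right (a joint): The same for the right jaw (at the -y side), outwards towards -y, 0 to 0.0045 m.
- gate_ear (a point): Point on the gate's ear, an upright steel plate 34 mm wide (y), 6 mm thick, at the gate's left end; a 12 mm round bar tops it 14 mm higher. Gate upright: at x = -57, y = 71, z = 80 mm from the nest point. Behind it (+x) is free space above 50 mm over the nest floor: fingers can go down there and pull it over to the front.
- gate (a joint): Angle of the bottom-hinged gate, rad: 0 upright, 1.55 folded down flat to the front. Hinge line along the nest's y at x = -60, z = 0 mm from the nest point. Falls by itself once tipped past about 0.5 rad. While up, its lip lies over the block's body and is in the way of rocking and lifting it.
- loose_sand_block: Bystander: grey rubbing block 66 x 79 x 30 mm, beside the jig at its left; leave alone.
- loose_wedge: Bystander: beech wedge 34 x 110 x 26 mm, beside the jig at its right; leave alone.
- loose_pencil: Bystander: flat carpenter's pencil, 8 mm thick; leave alone.
- loose_tape: Bystander: pocket tape measure 55 x 85 x 62 mm; leave alone.
- loose_offcut: Bystander: limestone offcut 60 x 68 x 55 mm; leave alone.
- loose_pot: Bystander: white plastic pot 72 mm wide, 58 mm high; leave alone.
Not all that is in view belongs to the job. Leave any blue look-alike of the part that bears block_grip alone.

How it is judged:
By the outcome, as a careful person would: the job done as asked, in the order asked, and still so for the second after the job is handed in, while the arm keeps its last pose, push and grip.
It also fails if it takes over 67 s, if anything falls off the work surface, if the arm or the gripper's body presses on something with over 40 N, if the wrist force passes 120 N, or if a joint passes its speed limit or range.

### The arm

A 6-joint arm with a two-finger parallel gripper is mounted at the origin on a cart in front of the work surface, level with it; the furniture and walls round the work are solid. World frame = base frame: x ahead of the robot, y to its left, z up, the work surface at z = 0. Lengths are in mm, angles in rad, forces in N, time in s.
With the tool pointing down it reaches from about 400 to 925 mm from the base axis. Payload 12.5 kg.
Tool frame: the origin (TCP) lies between the finger pads; the fingertips stand 25 mm ahead of it and the grasp point (between the pads) lies 6 mm ahead of it; z points along the fingers, y is the line along which they close (so a half turn about z gives the same grasp; the last joint's range is limited). The gripper opens to 95 mm and grips with 3 to 60 N. Pads are 20 mm wide; open, the fingers measure 119 mm over their backs; the gripper's body (75 mm by 180 mm) begins 59 mm behind the grasp point.
Start: joints at [-1.436, 0.491, 1.559, -0, 1.092, -0.106], TCP at [149.072, -606.977, 239.661] pointing down, gripper open.
Joint ranges: [-3.1, 3.1], [-0.84, 2.19], [0.05, 2.79], [-1.13, 4.28], [0.06, 2.93], [-2.69, 2.69]. Speed limits (rad/s): [2.22, 2.22, 2.79, 3.14, 3.14, 3.14].

### API

Orientations are given as [roll, pitch, yaw] about the fixed x, y, z axes, in that order (R = Rz(yaw) Ry(pitch) Rx(roll)).
In Python, from cell import state, read_camera, job_done, cut_out gives the robot as it stands. The module is installed in compiled form; this text tells all that it offers.
- The arm moves only by the tool jog_arm, never from a script. Its argument "motion" is a list of rows, each a list of 2 entries, a list of its own where there are three numbers: the shift along the tool's x, y, z in mm, then the turn about the tool's z in rad. A call has 1 to 5 rows; each row is the pose to reach, as a shift and turn from the pose commanded when the call began, along the tool's axes at that moment; what a row does not reach only later rows make up. A row lasts 1/10 s, in which the tool goes at most 50 mm and 8.59 degrees, less where a joint would pass 70% of its speed; a pose out of reach is approached as far as the arm can. A call with a gripper value outside its range is refused whole. "grip" is the closure, from 0 (fully open) to 1 (shut), set as the call begins (left out, the last holds). The fingers move at their own pace and stop on an object; the grip force is fixed at half the most. Time passes only in rows, so rows that repeat a pose let the fingers close. It gives the time, the measured TCP pose, the force, the opening and the grip force at its end, in the units of the state.
- state(): the state, without advancing time (a new reading comes with each control period).
- read_camera(name): name is "side" or "top" or "wrist"; returns a dict with "img" (480x640x3 uint8, blue, green, red), "vertical_fov" (degrees; the focal length in pixels is half the picture's height over the tangent of half this angle, whatever the lens; pixels are square), "cx", "cy" (the principal point, pixels), "extrinsics" (4x4, takes a point from camera to world coordinates). Camera axes: x right, y up, looking along -z (the intrinsics and any distortion apply to the point x, -y, -z); pixel columns grow to the right and rows downward; lengths in mm; the calibration is good to about 2 mm. A picture is of the moment at which its call begins. There is no depth.
- job_done(): hands the job in; it is judged then, once.
Trained networks look in a picture, given as the dict that the camera call returned (one of the last four; its "shot" number tells which), for a name from the list of things; names that differ only in an ending like _2 or _b are one class to them, and where a whole thing is asked for, a point or a joint stands for the part that bears it (a point fixed in the world has none). Each returns a list of dicts, best first, with "p" (0 to 1); they miss things now and then, are a little off and sometimes report something else, mostly with a low value. They report only what shows in the picture. A call takes as long as a camera call. They do not tell look-alikes from the thing itself.
- cut_out(name, picture): "region" (480x640 bool, what is visible of it) and "box" ([left, top, right, bottom] in pixels, round what is visible of it).
The state is a dict: "t": time; "joints": joint angles; "qvel": joint speeds; "tau": joint torques, N m; "eef_pos": TCP position; "tcp_rot": TCP orientation; "ft_force": force on the tool from outside, world axes, zero at the start; "moment": the same for the moment, N m; "opening": opening from 0.0 (shut) to 1.0 (fully open); "grip_force": force on a finger pad.
Only numpy, scipy, OpenCV 4.12 (cv2) and the standard library are available. Lean on these libraries where they do the work, as an engineer would, in place of code of your own. Each camera call takes 0.05 s, during which the arm holds its last target. There are 200 camera calls.

## Working session

There is one attempt and no reset: what is moved stays moved. The work goes in short steps, Python scripts to look and compute and a tool call to move; the robot and the scene stay as the last step left them, time stands still between calls to the robot, and variables do not carry over. Pictures are saved under pics/ and viewed, at most 10 in all, crops included, and the job is handed in when it is done.

Besides the shell and the picture viewer there is one more tool, called after ">>>" by a JSON object that holds its "op" and its "data", one argument or row to a line. jog_arm: Moves the arm, as the interface text tells. Its arguments: {"type":"object","properties":{"motion":{"type":"array"},"grip":{"type":"number"}},"required":["motion"]}

```bash
mkdir -p pics; cat > h.py <<'E'
import numpy as np,cv2
from cell import state, read_camera, job_done, cut_out
def K(p):
    f=240/np.tan(np.radians(p["vertical_fov"])/2); return f,p["cx"],p["cy"]
def proj(p,P):
    f,cx,cy=K(p);T=np.array(p["extrinsics"]);P=np.atleast_2d(P)
    c=(P-T[:3,3])@T[:3,:3]; return np.c_[cx+f*c[:,0]/-c[:,2],cy-f*c[:,1]/-c[:,2]]
def ray(p,u,v):
    f,cx,cy=K(p);T=np.array(p["extrinsics"]);d=T[:3,:3]@np.array([(u-cx)/f,-(v-cy)/f,-1]);return T[:3,3],d
def atz(p,u,v,z):
    o,d=ray(p,u,v);return o+d*(z-o[2])/d[2]
def tri(obs):
    A=np.zeros((3,3));b=np.zeros(3)
    for p,u,v in obs:
        o,d=ray(p,u,v);d/=np.linalg.norm(d);M=np.eye(3)-np.outer(d,d);A+=M;b+=M@o
    return np.linalg.solve(A,b)
E
python3 - <<'E'
from h import *
for n in ["top","side"]:
    p=read_camera(n);cv2.imwrite(f"pics/{n}0.png",p["img"])
    print(n,{k:v for k,v in p.items() if k!="img"})
    for t in ["block_grip","gate_ear","jaw_left","jaw_right","gate","loose_sand_block"]:
        print(t,[(round(r["p"],2),r["box"]) for r in cut_out(t,p)][:3])
print(state())
E
```

```text
top {'vertical_fov': 45.72382313350332, 'cx': 326.7114110043513, 'cy': 242.86237605647761, 'extrinsics': array([[-1.88119709e-02,  9.94633490e-01, -1.01736578e-01,
         3.92980754e+02],
       [-9.99806721e-01, -1.92953730e-02, -3.76943361e-03,
        -5.64820477e+01],
       [-5.71225012e-03,  1.01646004e-01,  9.94804232e-01,
         1.49196921e+03],
       [ 0.00000000e+00,  0.00000000e+00,  0.00000000e+00,
         1.00000000e+00]]), 'shot': 1}
block_grip [(0.73, [351.8, 216.4, 364.1, 230.0])]
gate_ear [(0.62, [324.6, 232.7, 395.5, 253.9])]
jaw_left [(0.57, [332.5, 218.7, 351.8, 236.6])]
jaw_right [(0.61, [367.5, 213.7, 379.4, 235.2])]
gate [(0.65, [322.4, 231.6, 392.2, 252.7])]
loose_sand_block [(0.61, [281.4, 239.2, 315.3, 260.1]), (0.34, [222.8, 235.1, 251.7, 260.6])]
side {'vertical_fov': 44.5166230081326, 'cx': 323.4884480439299, 'cy': 253.75561188099454, 'extrinsics': array([[ 9.48846130e-01,  1.85736158e-01, -2.55329397e-01,
         1.56176254e+02],
       [-3.15240768e-01,  6.02691475e-01, -7.33066330e-01,
        -1.14911929e+03],
       [ 1.77279268e-02,  7.760573
[... 635 characters left out ...]
0.26, [384.0, 377.3, 401.0, 452.9])]
{'t': 0.7, 'joints': array([-1.43562410e+00,  4.90846695e-01,  1.55890584e+00, -1.34132577e-05,
        1.09168150e+00, -1.05603558e-01]), 'qvel': array([-0.00130233,  0.00074537, -0.00075621, -0.00037448,  0.00085808,
        0.0019146 ]), 'tau': array([ 3.63301348e-03, -6.12334657e+01, -2.58402497e+01,  6.94585126e-02,
        4.44746751e-02, -1.45859269e-05]), 'eef_pos': array([ 149.05404673, -606.98088404,  239.69205856]), 'tcp_rot': array([3.14143618e+00, 2.85565135e-05, 2.40781969e-01]), 'ft_force': array([0.11856967, 0.25075345, 0.50797428]), 'moment': array([-0.00825151,  0.01411263, -0.03771184]), 'grip_force': 0.0, 'opening': 0.9967887403015666}
```

```bash
python3 - <<'E'
import cv2,numpy as np
t=cv2.imread("pics/top0.png")[170:320,210:410];s=cv2.imread("pics/side0.png")[200:400,260:460]
cv2.imwrite("pics/a.png",cv2.resize(t,(800,600),interpolation=cv2.INTER_CUBIC));cv2.imwrite("pics/b.png",cv2.resize(s,(600,600),interpolation=cv2.INTER_CUBIC))
E
```

```text
(no output)
```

View pics/a.png

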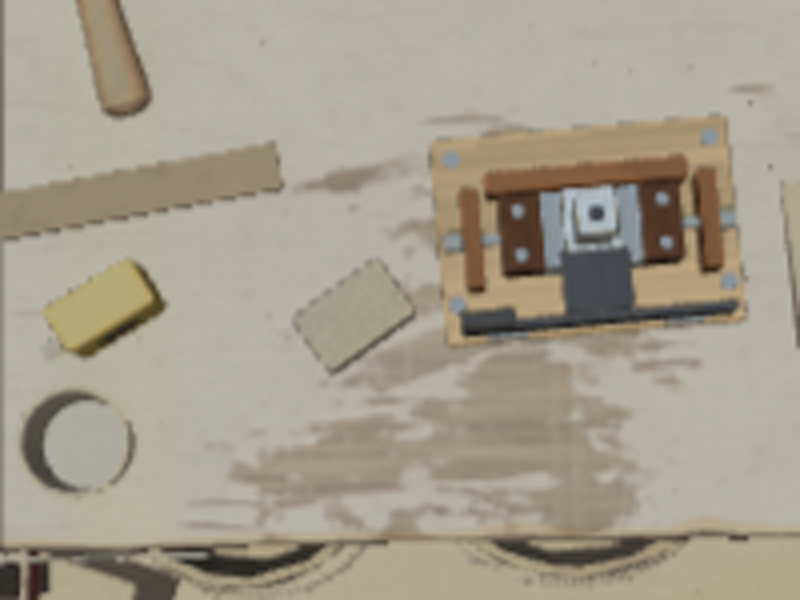

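View pics/b.png

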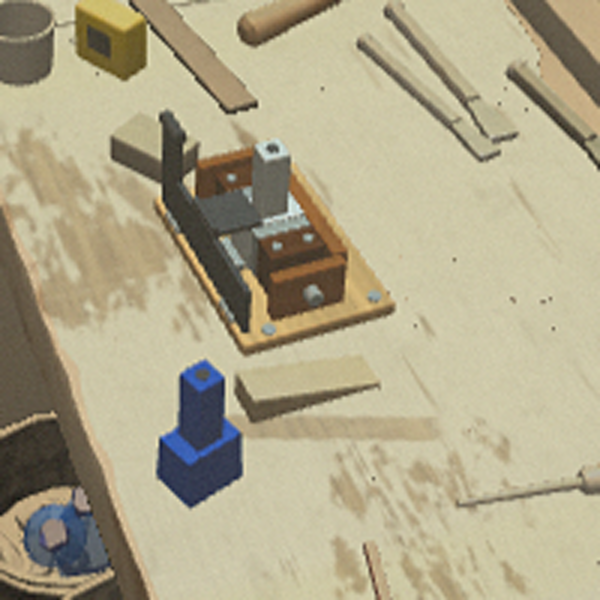

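The top view shows the jig, with the lug at about (359,223) and the gate ear's bar at about (332,250). There are two candidates. The aluminium block stands in the jig at side (350,262). The blue look-alike stands loose at side (327,345). The aluminium one is the block meant, because it sits between the jaws with the gate lip over it, and the crop confirms this. I'm fitting the jig pose next.

```bash
cat > fit.py <<'E'
from h import *
from scipy.optimize import least_squares
pt=read_camera("top");ps=read_camera("side")
T=lambda x,y:(pt,210+x/4,170+y/4)
S=lambda x,y:(ps,260+x/3,200+y/3)
# model pts (nest frame)
o=[(T(430,142),(68,98,0)),(T(725,117),(68,-98,0)),(T(745,317),(-68,-98,0)),(T(450,345),(-68,98,0)),
(T(597,213),(0,0,108)),(S(272,149),(0,0,108)),(S(245,351),(-68,-98,-7)),(S(394,306),(68,-98,-7)),(S(156,203),(-68,98,-3)),(S(172,120),(-57,71,94))]
def w(q,m):
    c,s=np.cos(q[2]),np.sin(q[2]);m=np.array(m,float)
    return np.array([q[0]+c*m[0]-s*m[1],q[1]+s*m[0]+c*m[1],14+m[2]])
def res(q): return np.concatenate([proj(a[0],w(q,m))[0]-a[1:] for a,m in o])
r=least_squares(res,[500,-130,0.],loss="soft_l1",x_scale=[10,10,.1]);q=r.x
print(q);print(np.round(res(q).reshape(-1,2),1))
print("lug tri",tri([o[4][0],o[5][0]]), "pred",w(q,(0,0,108)))
print("ear",w(q,(-57,71,80)),"hyp",np.hypot(*q[:2]))
E
python3 fit.py
```

```text
[ 5.82462196e+02 -1.30438872e+02  7.69423646e-02]
[[-0.4  0.2]
 [ 0.1 -0.6]
 [ 0.7  0.6]
 [-0.5  0.8]
 [-0.3 -1.2]
 [ 1.  -0.7]
 [-0.9  0.4]
 [ 0.2  0.7]
 [-1.9 -1.3]
 [ 1.1  2. ]]
lug tri [ 579.54349673 -131.20667401  121.23312771] pred [ 582.4621959  -130.43887191  122.        ]
ear [520.17331702 -64.0303215   94.        ] hyp 596.8890256638459
```

>>> {"op": "jog_arm", "data": {
  "motion": [
    [[40, -34, 0], -0.1],
    [[78, -66, 0], -0.2],
    [[116, -98, 0], -0.3],
    [[154, -130, 0], -0.4],
    [[190, -161, 0], -0.5]
  ],
  "grip": 1.0
}}

```text
t: 1.3
eef_pos: [296.0, -403.6, 239.8]
tcp_rot: [3.141, 0.0, 0.745]
ft_force: [1.4, -0.6, 0.9]
opening: 0.638
grip_force: 0.0
```

>>> {"op": "jog_arm", "data": {
  "motion": [
    [[47, -10, 0], -0.1],
    [[94, -20, 0], -0.2],
    [[141, -30, 0], -0.3],
    [[188, -39, 0], -0.4],
    [[235, -48, 0], -0.5]
  ]
}}

```text
t: 1.8
eef_pos: [437.1, -209.6, 239.9]
tcp_rot: [3.141, 0.0, 1.245]
ft_force: [0.3, -1.3, 0.7]
opening: 0.217
grip_force: 0.0
```

>>> {"op": "jog_arm", "data": {
  "motion": [
    [[40, 12, 10], -0.1],
    [[80, 24, 25], -0.2],
    [[120, 37, 40], -0.3],
    [[155, 48, 55], -0.4],
    [[173, 53, 60], -0.4]
  ]
}}

```text
t: 2.3
eef_pos: [543.3, -62.5, 178.2]
tcp_rot: [-3.14, -0.0, 1.646]
ft_force: [-0.4, 0.3, 0.4]
opening: 0.005
grip_force: 0.0
```

```bash
python3 - <<'E'
from h import *
s=state();print(s["eef_pos"],s["tcp_rot"],s["opening"])
p=read_camera("wrist");cv2.imwrite("pics/w1.png",p["img"])
T=np.array(p["extrinsics"]);print(T.round(2),p["vertical_fov"])
q=(581,-131,.077);c,sn=np.cos(q[2]),np.sin(q[2])
for m in [(0,0,108),(-57,71,94),(-57,54,94),(-57,88,94)]:
    print(m,proj(p,[q[0]+c*m[0]-sn*m[1],q[1]+sn*m[0]+c*m[1],14+m[2]]).round(0))
E
```

```text
[543.30009948 -62.45155166 178.23810169] [-3.14037949e+00 -4.56113599e-04  1.64615487e+00] 0.005363535207186203
[[ 1.0000e+00 -7.0000e-02 -2.0000e-02  5.3692e+02]
 [ 8.0000e-02  9.5000e-01  3.0000e-01  2.2070e+01]
 [-0.0000e+00 -3.0000e-01  9.5000e-01  3.2403e+02]
 [ 0.0000e+00  0.0000e+00  0.0000e+00  1.0000e+00]] 69.21449659237618
(0, 0, 108) [[363. 366.]]
(-57, 71, 94) [[279. 262.]]
(-57, 54, 94) [[279. 285.]]
(-57, 88, 94) [[278. 237.]]
```

View pics/w1.png

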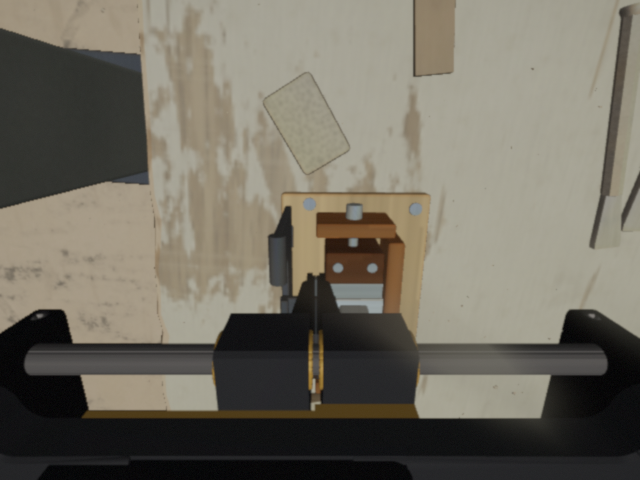

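The wrist view shows the gate bar centred at (278,259), against a prediction of (279,262). The fingertips at (317,275) are behind it. I'm moving down next.

>>> {"op": "jog_arm", "data": {
  "motion": [
    [[0, 0, 25], 0],
    [[0, 0, 50], 0],
    [[0, 0, 70], 0],
    [[0, 0, 77], 0],
    [[0, 0, 77], 0]
  ]
}}

```text
t: 2.85
eef_pos: [542.1, -65.1, 102.2]
tcp_rot: [-3.14, -0.0, 1.64]
ft_force: [-0.1, -0.2, 0.1]
opening: -0.001
grip_force: 0.0
```

>>> {"op": "jog_arm", "data": {
  "motion": [
    [[0, -5, 0], 0],
    [[0, -10, 0], 0],
    [[0, -15, 0], 0],
    [[0, -22, 0], 0],
    [[0, -30, 0], 0]
  ]
}}

```text
t: 3.35
eef_pos: [511.9, -67.0, 102.9]
tcp_rot: [3.141, 0.0, 1.641]
ft_force: [0.7, 0.1, -0.1]
opening: -0.0
grip_force: 0.1
```

>>> {"op": "jog_arm", "data": {
  "motion": [
    [[0, -9, 0], 0],
    [[0, -18, 0], 0],
    [[0, -27, 0], 0],
    [[0, -36, 0], 0],
    [[0, -45, 0], 0]
  ]
}}

```text
t: 3.85
eef_pos: [466.8, -70.1, 102.6]
tcp_rot: [-3.141, 0.0, 1.641]
ft_force: [-0.4, -0.2, -1.1]
opening: 0.006
grip_force: 0.0
```

>>> {"op": "jog_arm", "data": {
  "motion": [
    [[0, -10, 0], 0],
    [[0, -20, 0], 0],
    [[0, -20, 0], 0],
    [[0, -20, 0], 0],
    [[0, -20, 0], 0]
  ]
}}

```text
t: 4.35
eef_pos: [448.1, -71.5, 102.7]
tcp_rot: [3.141, 0.0, 1.641]
ft_force: [-1.0, 0.8, -0.1]
opening: 0.008
grip_force: 0.0
```

```bash
python3 - <<'E'
from h import *
p=read_camera("side");cv2.imwrite("pics/s1.png",cv2.resize(p["img"][200:350,240:440],(800,600),interpolation=cv2.INTER_CUBIC))
E
```

```text
(no output)
```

View pics/s1.png

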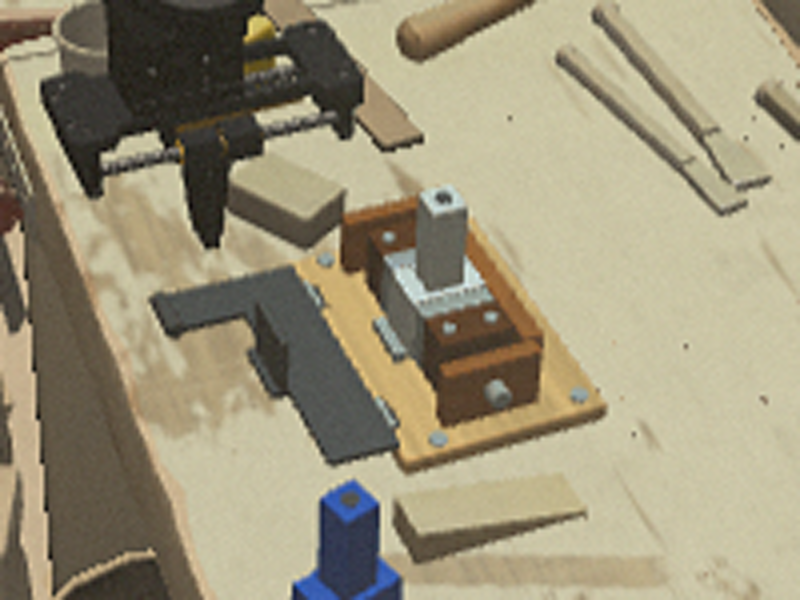

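The side view shows the gate folded flat at (300,290) and the lug free. I'm moving over the lug with the gripper open.

>>> {"op": "jog_arm", "data": {
  "motion": [
    [[0, 0, -40], 0],
    [[0, 0, -80], 0],
    [[-20, 40, -85], -0.007],
    [[-45, 85, -85], -0.007],
    [[-68, 127, -85], -0.007]
  ],
  "grip": 0.0
}}

```text
t: 4.9
eef_pos: [581.0, -131.1, 188.6]
tcp_rot: [3.14, 0.001, 1.648]
ft_force: [0.7, 0.0, -1.0]
opening: 0.367
grip_force: 0.0
```

>>> {"op": "jog_arm", "data": {
  "motion": [
    [[0, 0, 0], 0],
    [[0, 0, 0], 0],
    [[0, 0, 0], 0],
    [[0, 0, 0], 0],
    [[0, 0, 0], 0]
  ]
}}

```text
t: 5.4
eef_pos: [578.6, -130.1, 188.0]
tcp_rot: [3.141, 0.0, 1.648]
ft_force: [0.2, -0.1, 0.8]
opening: 0.789
grip_force: 0.0
```

```bash
python3 - <<'E'
from h import *
s=state();print(s["eef_pos"],s["tcp_rot"],s["opening"])
p=read_camera("wrist")
for r in cut_out("block_grip",p):print(r["p"],r["box"])
print(proj(p,[[580,-131,122],[580,-131,100]]))
I=p["img"].copy()
for dx in(-12,12):
  for dy in(-12,12):
    c,s=np.cos(.077),np.sin(.077);u=proj(p,[580+c*dx-s*dy,-131+s*dx+c*dy,122])[0];cv2.circle(I,(int(u[0]),int(u[1])),2,(0,0,255),-1)
cv2.imwrite("pics/w2.png",I)
E
```

```text
[ 578.62180997 -130.0549739   187.97566303] [3.14141595e+00 1.84239138e-04 1.64810624e+00] 0.7887215216251938
0.97 [286.1, 214.5, 346.6, 282.2]
0.43 [202.1, 390.4, 219.4, 415.8]
[[317.52753436 265.24934359]
 [317.33650143 253.64540441]]
```

View pics/w2.png

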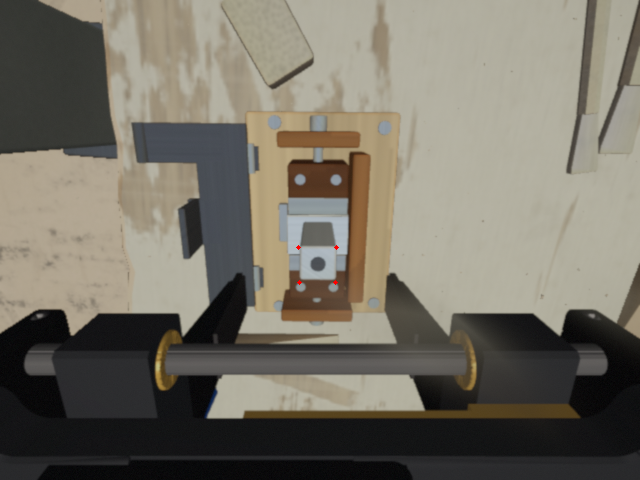

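The lug top is centred at (318,264), against a prediction of (317,265), so the position is confirmed. I'm descending to grip.

>>> {"op": "jog_arm", "data": {
  "motion": [
    [[-1, 1, 30], 0],
    [[-1, 1, 55], 0],
    [[-1, 1, 72], 0],
    [[-1, 1, 82], 0],
    [[-1, 1, 82], 0]
  ]
}}

```text
t: 6.0
eef_pos: [579.7, -131.1, 104.7]
tcp_rot: [-3.14, -0.001, 1.648]
ft_force: [0.0, -0.4, -0.5]
opening: 0.999
grip_force: 0.0
```

>>> {"op": "jog_arm", "data": {
  "motion": [
    [[0, 0, 0], 0],
    [[0, 0, 0], 0],
    [[0, 0, 0], 0],
    [[0, 0, 0], 0],
    [[0, 0, 0], 0]
  ],
  "grip": 1.0
}}

```text
t: 6.5
eef_pos: [580.2, -131.4, 106.0]
tcp_rot: [3.141, 0.0, 1.648]
ft_force: [-0.1, 0.5, -0.1]
opening: 0.633
grip_force: 0.0
```

>>> {"op": "jog_arm", "data": {
  "motion": [
    [[0, 0, 0], 0],
    [[0, 0, 0], 0],
    [[0, 0, 0], 0],
    [[0, 0, 0], 0],
    [[0, 0, 0], 0]
  ]
}}

```text
t: 7.0
eef_pos: [580.2, -131.4, 105.6]
tcp_rot: [-3.142, 0.0, 1.648]
ft_force: [-0.3, 0.2, -0.4]
opening: 0.251
grip_force: 30.0
```

>>> {"op": "jog_arm", "data": {
  "motion": [
    [[0, 0, 0], 0],
    [[0, 0, 0], 0],
    [[0, 0, 0], 0],
    [[0, 0, 0], 0],
    [[0, 0, 0], 0]
  ]
}}

```text
t: 7.5
eef_pos: [580.2, -131.3, 105.6]
tcp_rot: [3.142, 0.0, 1.648]
ft_force: [-0.0, 0.2, -1.3]
opening: 0.25
grip_force: 30.0
```

>>> {"op": "jog_arm", "data": {
  "motion": [
    [[2, 0, 0], 0],
    [[4, 0, 0], 0],
    [[6, 0, 0], 0],
    [[8, 0, 0], 0],
    [[10, 0, 0], 0]
  ]
}}

```text
t: 8.0
eef_pos: [579.8, -124.8, 106.4]
tcp_rot: [3.14, 0.005, 1.648]
ft_force: [-5.7, -25.2, 4.2]
opening: 0.255
grip_force: 30.0
```

>>> {"op": "jog_arm", "data": {
  "motion": [
    [[2, 0, 0], 0],
    [[4, 0, 0], 0],
    [[4, 0, 0], 0],
    [[4, 0, 0], 0],
    [[4, 0, 0], 0]
  ]
}}

```text
t: 8.5
eef_pos: [579.5, -120.7, 106.7]
tcp_rot: [3.14, 0.005, 1.648]
ft_force: [-5.1, -23.5, 6.9]
opening: 0.251
grip_force: 30.0
```

>>> {"op": "jog_arm", "data": {
  "motion": [
    [[2, 0, 0], 0],
    [[3, 0, 0], 0],
    [[3, 0, 0], 0],
    [[3, 0, 0], 0]
  ]
}}

```text
t: 8.9
eef_pos: [579.2, -117.9, 106.8]
tcp_rot: [3.14, 0.005, 1.648]
ft_force: [-5.5, -24.0, 7.3]
opening: 0.251
grip_force: 30.0
```

```bash
python3 - <<'E'
from h import *
p=read_camera("side");cv2.imwrite("pics/s2.png",cv2.resize(p["img"][220:320,290:423],(798,600),interpolation=cv2.INTER_CUBIC))
E
```

```text
(no output)
```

View pics/s2.png

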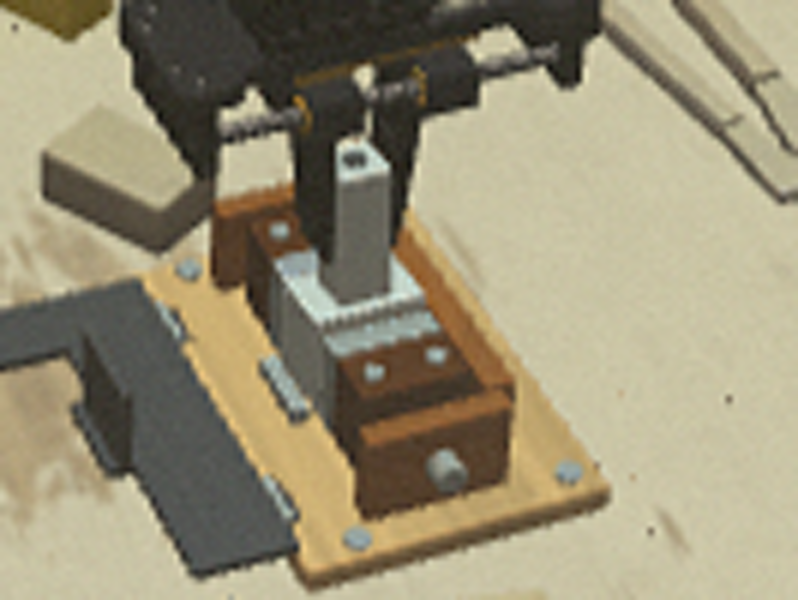

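The block is tilted to the left by about 0.15 rad and the grip is holding. Next I'm swinging it to the other side.

>>> {"op": "jog_arm", "data": {
  "motion": [
    [[-4, 0, 0], 0],
    [[-8, 0, 0], 0],
    [[-12, 0, 0], 0],
    [[-17, 0, 0], 0],
    [[-17, 0, 0], 0]
  ]
}}

```text
t: 9.45
eef_pos: [579.9, -130.4, 105.6]
tcp_rot: [-3.141, -0.002, 1.647]
ft_force: [-0.1, 6.1, 1.7]
opening: 0.254
grip_force: 30.0
```

>>> {"op": "jog_arm", "data": {
  "motion": [
    [[-3, 0, 0], 0],
    [[-6, 0, 0], 0],
    [[-9, 0, 0], 0],
    [[-12, 0, 0], 0],
    [[-12, 0, 0], 0]
  ]
}}

```text
t: 9.95
eef_pos: [580.7, -140.3, 106.2]
tcp_rot: [-3.141, -0.004, 1.647]
ft_force: [-1.4, 21.0, 10.5]
opening: 0.254
grip_force: 30.0
```

>>> {"op": "jog_arm", "data": {
  "motion": [
    [[-2, 0, 0], 0],
    [[-4, 0, 0], 0],
    [[-5, 0, 0], 0],
    [[-5, 0, 0], 0],
    [[-5, 0, 0], 0]
  ]
}}

```text
t: 10.45
eef_pos: [581.0, -144.7, 106.2]
tcp_rot: [-3.14, -0.005, 1.647]
ft_force: [-0.7, 24.8, 10.6]
opening: 0.25
grip_force: 30.0
```

>>> {"op": "jog_arm", "data": {
  "motion": [
    [[-1, 0, 0], 0],
    [[-2, 0, 0], 0],
    [[4, 0, 0], 0],
    [[10, 0, 0], 0],
    [[16, 0, 0], 0]
  ]
}}

```text
t: 10.95
eef_pos: [580.7, -133.2, 105.9]
tcp_rot: [3.14, 0.002, 1.648]
ft_force: [-0.2, -7.5, -0.4]
opening: 0.255
grip_force: 30.0
```

>>> {"op": "jog_arm", "data": {
  "motion": [
    [[5, 0, 0], 0],
    [[10, 0, 0], 0],
    [[14, 0, 0], 0],
    [[18, 0, 0], 0],
    [[18, 0, 0], 0]
  ]
}}

```text
t: 11.45
eef_pos: [579.7, -116.1, 106.5]
tcp_rot: [3.139, 0.004, 1.648]
ft_force: [-1.2, -11.3, 5.3]
opening: 0.251
grip_force: 30.0
```

>>> {"op": "jog_arm", "data": {
  "motion": [
    [[1, 0, 0], 0],
    [[1, 0, 0], 0],
    [[1, 0, 0], 0]
  ]
}}

```text
t: 11.75
eef_pos: [579.7, -115.7, 106.6]
tcp_rot: [3.139, 0.004, 1.648]
ft_force: [-0.9, -15.7, 5.2]
opening: 0.248
grip_force: 30.0
```

>>> {"op": "jog_arm", "data": {
  "motion": [
    [[1, 0, 0], 0],
    [[-7, 0, 0], 0],
    [[-14, 0, 0], 0],
    [[-21, 0, 0], 0],
    [[-26, 0, 0], 0]
  ]
}}

```text
t: 12.25
eef_pos: [580.2, -137.9, 105.3]
tcp_rot: [-3.14, -0.003, 1.647]
ft_force: [-0.6, 13.7, 3.8]
opening: 0.252
grip_force: 30.0
```

>>> {"op": "jog_arm", "data": {
  "motion": [
    [[-4, 0, 0], 0],
    [[-8, 0, 0], 0],
    [[-10, 0, 0], 0],
    [[-10, 0, 0], 0],
    [[-10, 0, 0], 0]
  ]
}}

```text
t: 12.75
eef_pos: [580.9, -146.6, 105.6]
tcp_rot: [-3.14, -0.004, 1.647]
ft_force: [-0.3, 18.4, 6.4]
opening: 0.25
grip_force: 30.0
```

>>> {"op": "jog_arm", "data": {
  "motion": [
    [[-1, 0, 0], 0],
    [[-1, 0, 0], 0],
    [[-1, 0, 0], 0]
  ]
}}

```text
t: 13.05
eef_pos: [580.9, -146.9, 105.6]
tcp_rot: [-3.14, -0.005, 1.647]
ft_force: [-0.5, 23.0, 6.3]
opening: 0.252
grip_force: 30.0
```

>>> {"op": "jog_arm", "data": {
  "motion": [
    [[6, 0, 0], 0],
    [[12, 0, 0], 0],
    [[18, 0, 0], 0],
    [[24, 0, 0], 0],
    [[30, 0, 0], 0]
  ]
}}

```text
t: 13.55
eef_pos: [580.1, -122.3, 106.1]
tcp_rot: [3.139, 0.004, 1.648]
ft_force: [-0.3, -14.4, 3.9]
opening: 0.252
grip_force: 30.0
```

>>> {"op": "jog_arm", "data": {
  "motion": [
    [[4, 0, 0], 0],
    [[8, 0, 0], 0],
    [[8, 0, 0], 0],
    [[8, 0, 0], 0]
  ]
}}

```text
t: 13.95
eef_pos: [579.6, -114.8, 106.4]
tcp_rot: [3.139, 0.004, 1.648]
ft_force: [-1.1, -14.7, 5.5]
opening: 0.248
grip_force: 30.0
```

>>> {"op": "jog_arm", "data": {
  "motion": [
    [[-6, 0, 0], 0],
    [[-12, 0, 0], 0],
    [[-19, 0, 0], 0],
    [[-19, 0, 0], 0],
    [[-19, 0, 0], 0]
  ]
}}

```text
t: 14.45
eef_pos: [579.7, -131.0, 105.0]
tcp_rot: [-3.14, -0.001, 1.647]
ft_force: [0.1, 2.2, -3.4]
opening: 0.25
grip_force: 30.0
```

>>> {"op": "jog_arm", "data": {
  "motion": [
    [[0, 0, -1], 0],
    [[0, 0, -2], 0],
    [[0, 0, -3], 0],
    [[0, 0, -4], 0],
    [[0, 0, -4], 0]
  ]
}}

```text
t: 14.95
eef_pos: [579.8, -130.9, 109.5]
tcp_rot: [-3.141, -0.001, 1.648]
ft_force: [-1.0, 5.5, -5.4]
opening: 0.252
grip_force: 30.0
```

>>> {"op": "jog_arm", "data": {
  "motion": [
    [[0, 0, -3], 0],
    [[0, 0, -6], 0],
    [[0, 0, -9], 0],
    [[0, 0, -12], 0],
    [[0, 0, -12], 0]
  ]
}}

```text
t: 15.45
eef_pos: [579.9, -130.8, 121.8]
tcp_rot: [-3.141, -0.001, 1.648]
ft_force: [-2.2, 6.8, -1.8]
opening: 0.247
grip_force: 30.0
```

>>> {"op": "jog_arm", "data": {
  "motion": [
    [[0, 0, -6], 0],
    [[0, 0, -12], 0],
    [[0, 0, -18], 0],
    [[0, 0, -24], 0],
    [[0, 0, -30], 0]
  ]
}}

```text
t: 15.95
eef_pos: [580.1, -131.2, 151.8]
tcp_rot: [-3.141, 0.0, 1.648]
ft_force: [1.1, 0.1, -3.7]
opening: 0.254
grip_force: 30.0
```

>>> {"op": "jog_arm", "data": {
  "motion": [
    [[0, 0, -6], 0],
    [[0, 0, -12], 0],
    [[0, 0, -15], 0],
    [[0, 0, -15], 0],
    [[0, 0, -15], 0]
  ]
}}

```text
t: 16.45
eef_pos: [580.1, -131.4, 166.6]
tcp_rot: [3.142, 0.0, 1.648]
ft_force: [-0.0, -0.5, -2.5]
opening: 0.251
grip_force: 30.0
```

```bash
python3 - <<'E'
from h import *
print(state()["ft_force"],state()["moment"])
p=read_camera("side");cv2.imwrite("pics/s3.png",cv2.resize(p["img"][205:305,290:423],(798,600),interpolation=cv2.INTER_CUBIC))
# expected lug/body edges if upright
z0=14+61
for m in [(-12,-12,108),(-12,-12,46),(-25,-17,46),(-25,-20,0),(25,-17,46),(25,-20,0),(-25,17,46),(-25,20,0)]:
    c,s=np.cos(.077),np.sin(.077);P=[580+c*m[0]-s*m[1],-131+s*m[0]+c*m[1],z0+m[2]]
    print(m,((proj(p,P)[0]-[290,205])*6).round())
E
```

```text
[-0.03668166 -0.45095443 -2.45765954] [-0.01514304 -0.07192203  0.01546071]
(-12, -12, 108) [357. 168.]
(-12, -12, 46) [350. 292.]
(-25, -17, 46) [325. 308.]
(-25, -20, 0) [324. 400.]
(25, -17, 46) [439. 278.]
(25, -20, 0) [436. 371.]
(-25, 17, 46) [290. 258.]
(-25, 20, 0) [284. 341.]
```

View pics/s3.png

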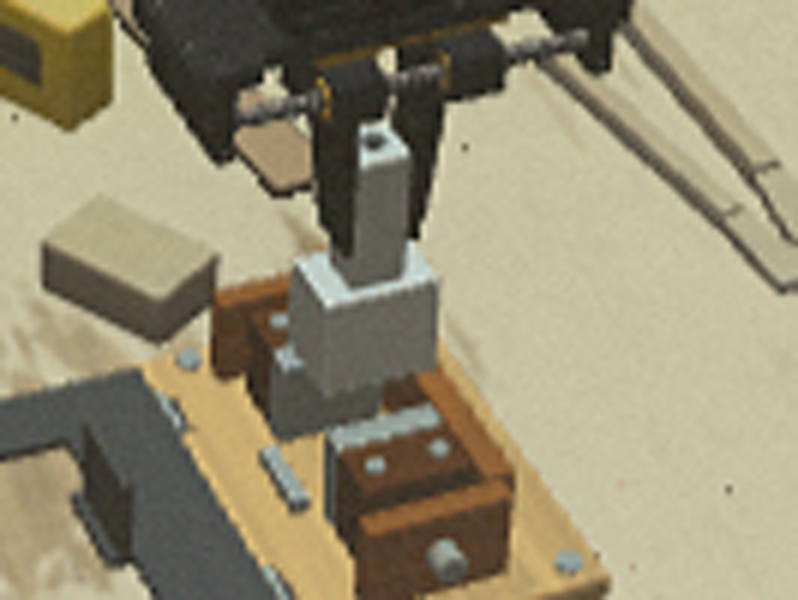

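The block is held upright: its edges match an upright model to within about 0.03 rad. It's centred over the nest with its underside about 14 mm above the jaws, and the gate is flat. I'm handing it in.

```bash
python3 -c "
from cell import job_done
print(job_done())"
```

```text
the job is handed in; nothing more can be done
None
```

I folded the gate down flat and rocked the block free of both jaws; the gripper now holds it upright, about 14 mm above the jaws over its nest, and the job is handed in at about 16.5 s (no verdict returned).

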